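# Lock the gauge blade in the microscope stage clamp

### The arm

A 6-joint arm with a two-finger parallel gripper is mounted at the origin on the work surface. World frame = base frame: x ahead of the robot, y to its left, z up, the work surface at z = 0. Lengths are in m, angles in degrees, forces in N, time in s.
With the tool pointing down it reaches from about 0.35 to 0.875 m from the base axis. Payload 4.2 kg.
Tool frame: the origin (TCP) lies where the fingers leave the gripper's body, on its centre line; the fingertips stand 70 mm ahead of it and the grasp point (between the pads) lies 51 mm ahead of it; z points along the fingers, y is the direction in which the jaws open and shut (so a half turn about z gives the same grasp; the last joint's range is limited). The gripper opens to 87 mm and grips with 3 to 60 N. Pads are 19 mm wide; open, the fingers measure 117 mm over their backs; the gripper's body (75 mm by 190 mm) begins 51 mm behind the grasp point.
Start: joints at [-53.824, 22.042, 0.453, 0, -68.411, -14.817], TCP at [0.228, -0.582, 0.292] pointing down, gripper open.
Joint ranges: [-179.83, 179.83], [-69.29, 118.12], [-61.27, 80.66], [-181.25, 117.63], [-171.15, -9.14], [-177.46, 177.46]. Speed limits (degrees/s): [159.86, 159.86, 180, 180, 180, 180].

### API

Orientations are given as a 3x3 rotation matrix whose columns are the frame's x, y, z axes.
In Python, from station import sense, capture, camera_model, finish_job gives the robot as it stands.
- The arm moves only by the shell command python3 -m inch 'ROWS'. ROWS is JSON, a list of rows, each an object with "hand": the closure, from 0 (fully open) to 1 (shut); "slide": the shift along the world's x, y, z in cm, a list of three; "yaw": the turn about the world's z in rad. A call has 1 to 10 rows; each row is the pose to reach, as a shift and turn from the pose commanded when the call began; what a row does not reach only later rows make up. A row lasts 1/8 s, in which the tool goes at most 62.5 mm and 10.7 degrees, less where a joint would pass 70% of its speed; a pose out of reach is approached as far as the arm can. A call with a gripper value outside its range is refused whole. The fingers move at their own pace and stop on an object; the grip force is fixed at half the most. Time passes only in rows, so rows that repeat a pose let the fingers close. It gives the time, the measured TCP pose, the force and the opening at its end, in the units of the state.
- sense(): the state, without advancing time (a new reading comes with each control period).
- capture(name): name is "side" or "top" or "wrist"; returns the picture (384x512x3 uint8, blue, green, red); there is no depth.
- camera_model(name): a dict with "mtx" (3x3 intrinsics, pixels), "k1" (the pictures are not rectified: a ray, as slopes to the right and down, at radius r is drawn at 1 + k1 r^2 times it, then the intrinsics apply), "xyz" and "orientation" of the camera in the world; the wrist camera has in their place "tool_from_camera" (4x4, takes a point from camera to tool coordinates, whose origin is the TCP and whose axes are the flange's). Camera axes: x right, y up, looking along -z (the intrinsics and any distortion apply to the point x, -y, -z); pixel columns grow to the right and rows downward; lengths in m; the calibration is good to about 2 mm. A picture is of the moment at which its call begins: read the wrist's pose just before it. camera_model takes no time and is no camera call.
- finish_job(): hands the job in, once; it reports no verdict.
The state is a dict: "time_s": time; "joints": joint angles; "joint_velocities": joint speeds; "effort": joint torques, N m; "tcp_pos": TCP position; "ee_rot": TCP orientation; "wrist_force": force on the tool from outside, world axes, zero at the start; "moment": the same for the moment, N m; "gripper_width": opening from 0.0 (shut) to 1.0 (fully open).
Only numpy, scipy, OpenCV 4.12 (cv2) and the standard library are available. Lean on these libraries where they do the work, as an engineer would, in place of code of your own. Each camera call takes 0.05 s, during which the arm holds its last target. There are 200 camera calls.

### The job

Slide the round-ended steel gauge blade along the clamp's track, tongue first and flat, into the slot under the white bridge until its shoulders are fully home against the bridge. Then turn the bar knob on top of the bridge clockwise until it clicks past its detent and stays there, so that the jaw holds the blade. Leave the blade locked in the clamp, and leave the objective lens, the dish stack and the slide box where they are.

Things in the scene. Friction and masses are not known exactly. Their poses are not given: they have to be found in the camera images.
- clamp: stage clamp fixed to the bench. Origin: on the bench below the middle of the slot mouth; x into the slot, z up. Grey track 74 mm wide, top at z 10 mm, x -115 to +90 mm. White bridge x 0 to 70 mm, 100 mm wide, top at z 38 mm; its face at x = 0 stops the blade's shoulders.
- slot_mouth (a point): point on the track's top (z 10 mm) in the middle of the slot mouth, in the plane of the bridge's front face; axes as the clamp. The slot under the bridge is 43 mm wide and open at both ends; its floor is the track, and the jaw pad above leaves 11 mm of height until the knob is turned
- knob_grip (a point): point on the knob's upright axis, 66 mm above the bench, 10 mm below its top, 40 mm behind the slot mouth (clamp x +40, y 0 mm). Black knob: disc 52 mm across on the bridge (z 38 to 46 mm), carrying an upright grip bar 60 mm long, 16 mm thick, 30 mm high (z 46 to 76 mm), a short white mark on top near its +x end. The point's x axis runs along the bar
- knob (a joint): knob angle in rad, growing clockwise seen from above. Starts near 0, with the bar about 0.5 rad anticlockwise from the clamp's x axis. The detent resists with up to about 0.25 N m, its crest is at 0.5; past it the knob snaps on and rests at about 0.97; end stop 1.12. Turning lowers the jaw 6.5 mm per rad
- blade: loose T-shaped steel gauge blade, 6 mm thick, 130 mm long, about 0.3 kg. Origin: on its underside below the grip fin's centre; x along the tongue. Tail x -23 to +27 mm, 64 mm wide. Tongue 40 mm wide, from the shoulders at x +27 to a half-round tip at +107 mm. Black upright grip fin on the tail: 36 mm long (x), 14 mm thick (y), top at z 48 mm
- blade_shoulder (a point): point on the blade's underside, on its centre line, at the shoulders (27 mm ahead of the blade's origin); axes as the blade
- objective: loose steel microscope objective standing on the bench, 40 mm across, 62 mm tall; origin at the centre of its underside. Bystander
- dishes: loose stack of three clear round dishes, 90 mm across, 42 mm tall; origin at the centre of its underside. Bystander
- slidebox: loose closed slide box, grey with a white lid, 92 mm (x) by 182 mm (y), 37 mm tall; origin at the centre of its underside. Bystander

How it is judged:
By the outcome, as a careful person would: the job done as asked, in the order asked, and still so for the second after the job is handed in, with the robot touching nothing.
It also fails if it takes over 58 s, if anything falls off the work surface, if the arm or the gripper's body presses on something with over 40 N, if the wrist force passes 120 N, or if a joint passes its speed limit or range.

## Working session

There is one attempt and no reset: what is moved stays moved. The work goes in short steps, Python scripts to look and compute and a shell command to move; the robot and the scene stay as the last step left them, time stands still between calls to the robot, and variables do not carry over. Pictures are saved under pics/ and viewed, about 8 in all and at most 12, crops included, and the job is handed in when it is done.

```bash
mkdir -p pics; cat > h.py <<'E'
import numpy as np, cv2
from station import sense,capture,camera_model,finish_job
def cam(name,st=None):
    m=camera_model(name)
    if 'xyz' in m: return m,np.array(m['orientation']),np.array(m['xyz'])
    T=np.array(m['tool_from_camera']);R=np.array(st['ee_rot']);p=np.array(st['tcp_pos'])
    return m,R@T[:3,:3],R@T[:3,3]+p
def ray(c,uv):
    m,R,o=c;K=np.array(m['mtx']);k=m['k1']
    d=np.array([(uv[0]-K[0,2])/K[0,0],(uv[1]-K[1,2])/K[1,1]]);s=d.copy()
    for _ in range(20): s=d/(1+k*(s@s))
    return o,R@np.array([s[0],-s[1],-1.])
def onz(c,uv,z):
    o,d=ray(c,uv);return o+d*(z-o[2])/d[2]
def proj(c,P):
    m,R,o=c;K=np.array(m['mtx']);q=R.T@(np.array(P)-o);s=np.array([q[0],-q[1]])/-q[2]
    s=s*(1+m['k1']*(s@s));return K[0,0]*s[0]+K[0,2],K[1,1]*s[1]+K[1,2]
E
python3 - <<'E'
from h import *
st=sense();print(st['time_s'],st['tcp_pos'],st['ee_rot'],st['gripper_width'])
for n in('top','side','wrist'):
    im=capture(n);cv2.imwrite(f'pics/{n}0.png',im);c=cam(n,st);print(n,c[2],c[1].round(2).tolist(),c[0]['mtx'],c[0]['k1'])
E
```

```text
0.0 [ 0.22749395 -0.58163065  0.29116644] [[-9.31369239e-01 -3.64074842e-01 -9.22004745e-04]
 [-3.64075986e-01  9.31367099e-01  2.00085631e-03]
 [ 1.30263439e-04  2.19921581e-03 -9.99997573e-01]] 0.9929386648034971
top [ 5.40201699e-01 -5.75411863e-05  1.37156283e+00] [[-0.03, 0.99, -0.1], [-1.0, -0.03, -0.0], [-0.01, 0.1, 0.99]] [[492.89611809   0.         257.03534903]
 [  0.         492.89611809 201.57668574]
 [  0.           0.           1.        ]] -0.17012951515009958
side [0.28506235 0.56253556 0.69562645] [[-0.85, 0.35, -0.4], [-0.53, -0.58, 0.62], [-0.01, 0.74, 0.67]] [[356.43987449   0.         252.38162117]
 [  0.         356.43987449 191.75861439]
 [  0.           0.           1.        ]] -0.06963533287062072
wrist [ 0.15729322 -0.60901885  0.3823386 ] [[-0.37, -0.9, -0.25], [0.93, -0.35, -0.1], [0.0, -0.27, 0.96]] [[271.63874537   0.         252.42502351]
 [  0.         271.63874537 195.49894199]
 [  0.           0.           1.        ]] -0.040861983797814055
```

View pics/top0.png

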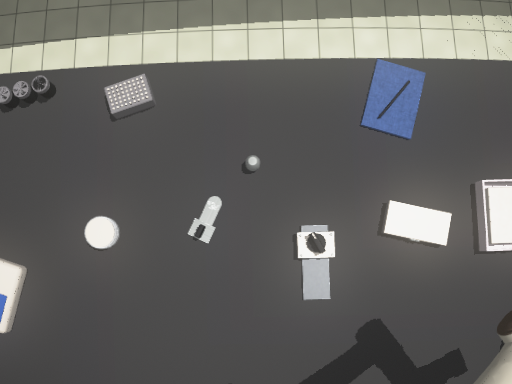

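View pics/side0.png

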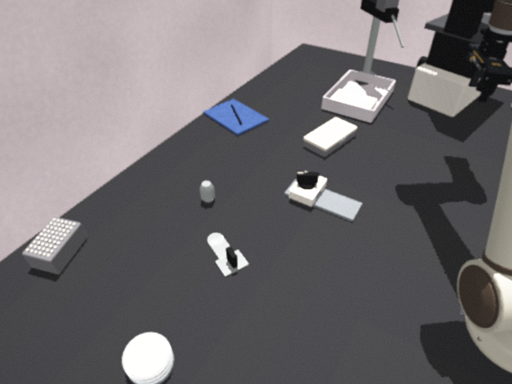

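Top view: the blade is at about (205,222) with its tip at (214,201) and fin at (200,231). The clamp bridge is at (316,245), its track runs down to (316,298), and the knob is at (317,243). The objective, dishes and slide box are well clear of the path.

```bash
python3 - <<'E'
from h import *
im=cv2.imread('pics/top0.png');c=cam('top');g=im.max(2)
def box(x0,y0,x1,y1,lo,hi=256):
    m=np.zeros(g.shape,np.uint8);m[y0:y1,x0:x1]=((g[y0:y1,x0:x1]>=lo)&(g[y0:y1,x0:x1]<hi))*255
    n,l,s,ce=cv2.connectedComponentsWithStats(m);i=1+s[1:,4].argmax();return cv2.findContours((l==i).astype(np.uint8),0,2)[0][0][:,0]
def W(ct,z):return np.array([onz(c,p,z)[:2] for p in ct.astype(float)],np.float32)
for nm,b,z in(('blade',(180,190,232,248,90),.006),('bridge',(290,228,342,262,200),.038),('track',(290,261,342,305,80),.01)):
    w=W(box(*b),z);r=cv2.minAreaRect(w);print(nm,r,cv2.boxPoints(r).round(4).tolist())
fin=box(190,222,210,242,0,60)
print('objective',onz(c,(252,161),.062),'fin',onz(c,(200,230),.048),'tip',onz(c,(215,200),.006),'knob',onz(c,(317,242),.076))
cv2.imwrite('pics/c.png',np.hstack([cv2.resize(im[190:250,180:240],None,fx=6.5,fy=6.5,interpolation=2),cv2.resize(im[220:305,280:355][:,:],(390,390),interpolation=2)]))
E
```

```text
blade ((0.6408015489578247, 0.14439907670021057), (0.06762653589248657, 0.13190262019634247), 62.353126525878906) [[0.5666999816894531, 0.14499999582767487], [0.6834999918937683, 0.08380000293254852], [0.714900016784668, 0.1437000036239624], [0.5981000065803528, 0.20499999821186066]]
bridge ((0.5567632913589478, -0.15033036470413208), (0.06976660341024399, 0.10018157213926315), 0.039066825062036514) [[0.5217999815940857, -0.10029999911785126], [0.5218999981880188, -0.2003999948501587], [0.59170001745224, -0.2003999948501587], [0.5916000008583069, -0.10019999742507935]]
track ((0.4525296688079834, -0.14980283379554749), (0.1411125212907791, 0.11823458969593048), 88.08767700195312) [[0.3910999894142151, -0.218299999833107], [0.5092999935150146, -0.2222999930381775], [0.5139999985694885, -0.08129999786615372], [0.39579999446868896, -0.07729999721050262]]
objective [0.78523474 0.01568963 0.062     ] fin [0.60348014 0.16055615 0.048     ] tip [0.68818893 0.12233984 0.006     ] knob [ 0.56253356 -0.1498649   0.076     ]
```

View pics/c.png

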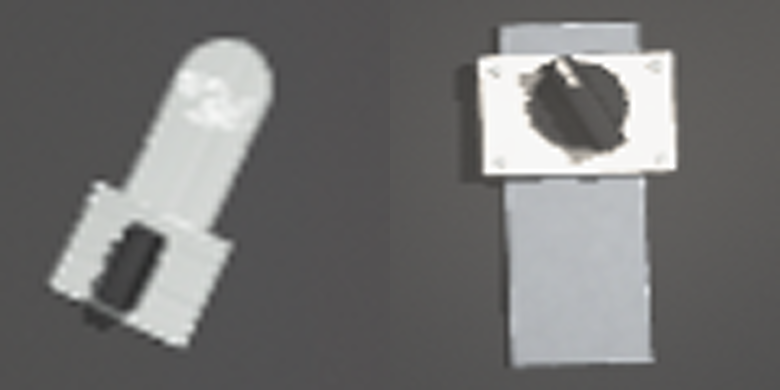

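Clamp: front face x = 0.522, centre y = -0.150, yaw about 0. The measured bridge is 70 x 100 mm, as it should be. Blade: origin about (0.6036, 0.163), yaw -27.6°, measured 132 x 68 mm against the given 130 x 64 mm. I'll move above the blade.

```bash
python3 -m inch '[{"hand":0,"slide":[19,37,0],"yaw":-0.5},{"hand":0,"slide":[19,37,0],"yaw":-0.5},{"hand":0,"slide":[19,37,0],"yaw":-0.5},{"hand":0,"slide":[19,37,0],"yaw":-0.5},{"hand":0,"slide":[19,37,0],"yaw":-0.6},{"hand":0,"slide":[19,37,0],"yaw":-0.7},{"hand":0,"slide":[25,49,0],"yaw":-0.85},{"hand":0,"slide":[28,55,0],"yaw":-0.855},{"hand":0,"slide":[31,61,0],"yaw":-0.855},{"hand":0,"slide":[33.5,66.5,-2],"yaw":-0.855}]'; python3 -m inch '[{"hand":0,"slide":[2.05,4.0,-2.5],"yaw":0},{"hand":0,"slide":[4.1,7.9,-5],"yaw":0},{"hand":0,"slide":[4.1,7.9,-5],"yaw":0},{"hand":0,"slide":[4.1,7.9,-5],"yaw":0}]'
python3 - <<'E'
from h import *
st=sense();im=capture('wrist');cv2.imwrite('pics/w1.png',im);R=np.array(st['ee_rot'])
print(st['tcp_pos'],np.degrees(np.arctan2(R[1,1],R[0,1])),R[:,2]);np.savez('w1',p=st['tcp_pos'],R=R)
E
```

```text
time_s: 1.4
tcp_pos: [0.5071, -0.0309, 0.2862]
ee_rot: [[-0.886, 0.463, 0.002], [0.463, 0.886, 0.0], [-0.001, 0.001, -1.0]]
wrist_force: [1.2, -1.3, -0.1]
gripper_width: 1.002
time_s: 1.9
tcp_pos: [0.5472, 0.0459, 0.2357]
ee_rot: [[-0.886, 0.463, -0.001], [0.463, 0.886, -0.0], [0.0, -0.001, -1.0]]
wrist_force: [0.1, -0.3, -0.1]
gripper_width: 0.995
[0.54716647 0.04588112 0.23567983] 62.38814162063669 [-6.51560403e-04 -4.48232730e-04 -9.99999687e-01]
```

View pics/w1.png

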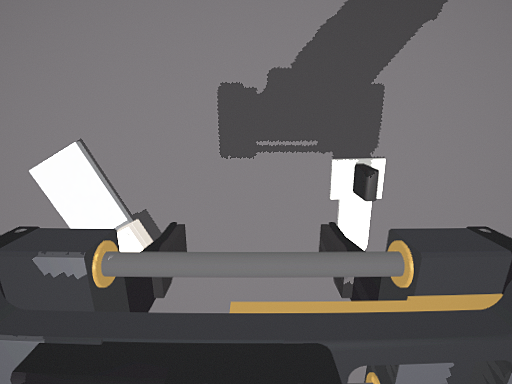

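The wrist view shows the tail at (331–385, 158–200) and the fin at (366,182). The last rows lagged, so I'm short of the target. I'll move right above the fin and measure closer.

```bash
python3 -m inch '[{"hand":0,"slide":[2.8,5.85,-2],"yaw":0},{"hand":0,"slide":[5.6,11.7,-4.5],"yaw":0},{"hand":0,"slide":[5.6,11.7,-4.5],"yaw":0},{"hand":0,"slide":[5.6,11.7,-4.5],"yaw":0},{"hand":0,"slide":[5.6,11.7,-4.5],"yaw":0}]'
python3 - <<'E'
from h import *
st=sense();im=capture('wrist');cv2.imwrite('pics/w2.png',im);R=np.array(st['ee_rot'])
print(st['tcp_pos'],np.degrees(np.arctan2(R[1,1],R[0,1])),R[:,2]);np.savez('w2',p=st['tcp_pos'],R=R)
E
```

```text
time_s: 2.58
tcp_pos: [0.6031, 0.1616, 0.192]
ee_rot: [[-0.885, 0.465, 0.001], [0.465, 0.885, 0.0], [-0.001, 0.001, -1.0]]
wrist_force: [-0.8, 1.0, 0.2]
gripper_width: 1.0
[0.60314964 0.16159978 0.19198546] 62.28759236453378 [ 1.09353593e-03  4.44586047e-04 -9.99999303e-01]
```

View pics/w2.png

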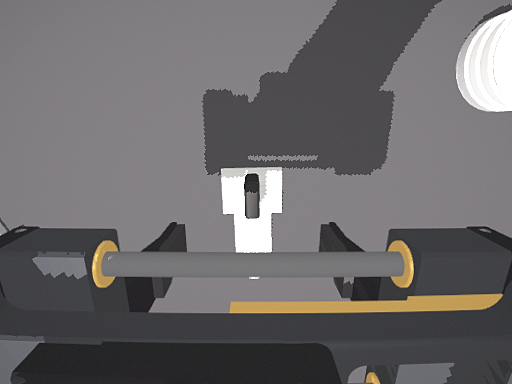

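The fin is centred at (252,195), tail edges are at columns 222 and 282, shoulders at row 213, tongue edges at columns 235 and 272.

```bash
python3 - <<'E'
from h import *
d=np.load('w2.npz');c=cam('wrist',dict(tcp_pos=d['p'],ee_rot=d['R']));im=cv2.imread('pics/w2.png');g=im.max(2)
R=d['R'];p=d['p']
def T(uv,z):return (R.T@(onz(c,uv,z)-p))*1000
for r in(180,190,205,225,235):
    x=np.where(g[r,205:300]>170)[0]+205;a,b=T((x[0]-.5,r),.006),T((x[-1]+.5,r),.006)
    print(r,x[0],x[-1],'mid y',((a+b)/2)[:2].round(1),'w',(b-a)[1].round(1))
for cc in(226,230,276,280):
    y=np.where(g[150:228,cc]>170)[0]+150;print(cc,y[0],y[-1],T((cc,y[0]-.5),.006)[:2].round(1),T((cc,y[-1]+.5),.006)[:2].round(1))
y,x=np.where(g[165:222,238:268]<60);print('fin',x.min()+238,x.max()+238,y.min()+165,y.max()+165,
 T((238+x.min(),176),.048)[:2],T((238+x.max(),176),.048)[:2])
print(T((252,173.5),.048)[:2])
E
```

```text
180 221 281 mid y [14.2 -2.2] w 63.7
190 222 281 mid y [ 3.4 -1.7] w 63.3
205 223 281 mid y [-13.2  -1.1] w 63.2
225 234 270 mid y [-36.1  -1.1] w 40.5
235 235 270 mid y [-48.   -0.6] w 39.8
226 168 213 [ 27.3 -28. ] [-22.8 -29.2]
230 168 213 [ 27.3 -23.8] [-22.8 -24.9]
276 167 212 [28.4 23.5] [-21.6  24.8]
280 167 212 [28.4 27.7] [-21.6  29.1]
fin 244 258 174 217 [27.02667195 -8.15231343] [27.03758682  4.1883337 ]
[29.27178396 -1.10195015]
```

```bash
python3 -m inch '[{"hand":0,"slide":[-0.4,0.05,-5],"yaw":0.022},{"hand":0,"slide":[-0.4,0.05,-9],"yaw":0.022},{"hand":0,"slide":[-0.4,0.05,-10.9],"yaw":0.022},{"hand":0,"slide":[-0.4,0.05,-10.9],"yaw":0.022},{"hand":1,"slide":[-0.4,0.05,-10.9],"yaw":0.022},{"hand":1,"slide":[-0.4,0.05,-10.9],"yaw":0.022},{"hand":1,"slide":[-0.4,0.05,-10.9],"yaw":0.022},{"hand":1,"slide":[-0.4,0.05,-10.9],"yaw":0.022},{"hand":1,"slide":[-0.4,0.05,-10.9],"yaw":0.022},{"hand":1,"slide":[-0.4,0.05,-10.9],"yaw":0.022}]'
```

```text
time_s: 3.88
tcp_pos: [0.5993, 0.1636, 0.0817]
ee_rot: [[-0.896, 0.444, -0.0], [0.444, 0.896, -0.0], [0.0, -0.0, -1.0]]
wrist_force: [0.1, 0.2, 0.2]
gripper_width: 0.398
```

```bash
python3 -m inch '[{"hand":1,"slide":[0,0,0],"yaw":0},{"hand":1,"slide":[0,0,0],"yaw":0},{"hand":1,"slide":[0,0,0],"yaw":0},{"hand":1,"slide":[0,0,0],"yaw":0},{"hand":1,"slide":[0,0,0],"yaw":0},{"hand":1,"slide":[0,0,0],"yaw":0}]'
```

```text
time_s: 4.62
tcp_pos: [0.5992, 0.1635, 0.0817]
ee_rot: [[-0.896, 0.444, -0.0], [0.444, 0.896, -0.0], [0.0, -0.0, -1.0]]
wrist_force: [-0.8, -1.0, 0.7]
gripper_width: 0.159
```

The opening is 13.9 mm, so the fin is held. I'll lift and carry the blade behind the clamp, turning it to yaw 0.

```bash
python3 -m inch '[{"hand":1,"slide":[0,0,3],"yaw":0},{"hand":1,"slide":[0,0,6],"yaw":0},{"hand":1,"slide":[-2.5,-4,6],"yaw":0.06},{"hand":1,"slide":[-5,-8,6],"yaw":0.12},{"hand":1,"slide":[-7.5,-12,6],"yaw":0.2},{"hand":1,"slide":[-10,-16,6],"yaw":0.26},{"hand":1,"slide":[-12.5,-20,6],"yaw":0.33},{"hand":1,"slide":[-15,-24,6],"yaw":0.4},{"hand":1,"slide":[-17.5,-28,6],"yaw":0.46},{"hand":1,"slide":[-20.2,-31.35,6],"yaw":0.46}]';python3 -m inch '[{"hand":1,"slide":[0,0,0],"yaw":0},{"hand":1,"slide":[0,0,0],"yaw":0},{"hand":1,"slide":[0,0,0],"yaw":0}]'
python3 - <<'E'
from h import *
st=sense();print(st['tcp_pos'])
a=capture('top');b=capture('side');w=capture('wrist');cv2.imwrite('pics/t3.png',a);cv2.imwrite('pics/s3.png',b);cv2.imwrite('pics/w3.png',w)
cv2.imwrite('pics/v3.png',np.hstack([cv2.resize(a[215:315,270:360],(450,500),interpolation=2),cv2.resize(b[160:230,280:370],(350,272),interpolation=2).copy() if 0 else cv2.resize(b[150:250,270:340],(350,500),interpolation=2)]))
E
```

```text
time_s: 5.88
tcp_pos: [0.3961, -0.151, 0.1414]
ee_rot: [[-1.0, 0.0, -0.001], [0.0, 1.0, 0.0], [0.001, 0.0, -1.0]]
wrist_force: [-0.0, -1.2, -2.7]
gripper_width: 0.16
time_s: 6.25
tcp_pos: [0.3981, -0.1494, 0.1418]
ee_rot: [[-1.0, -0.001, 0.0], [-0.001, 1.0, 0.0], [-0.0, 0.0, -1.0]]
wrist_force: [0.5, -0.3, -2.7]
gripper_width: 0.159
[ 0.39810614 -0.14938322  0.14175162]
```

View pics/v3.png

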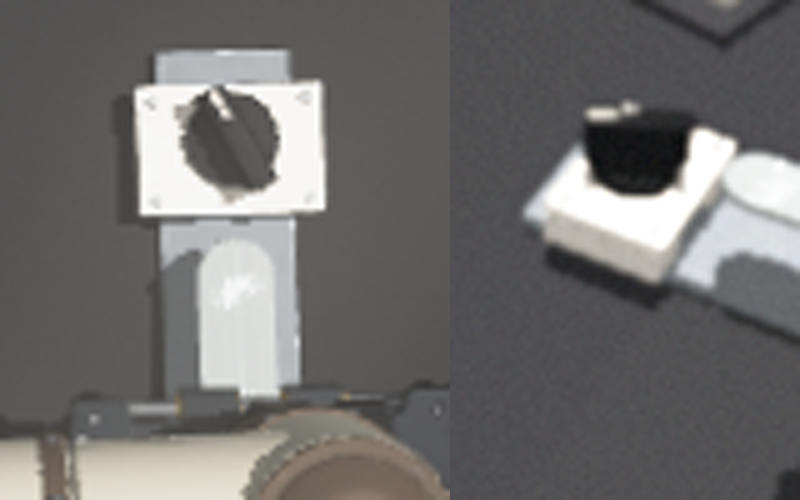

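The tongue is above the track and roughly centred, with the tip about 17 mm before the bridge. I'll lower to just above the track, then measure tongue against track and bridge edges in the same picture.

```bash
python3 -m inch '[{"hand":1,"slide":[0,0,-2.5],"yaw":0},{"hand":1,"slide":[0,0,-4.8],"yaw":0},{"hand":1,"slide":[0,0,-4.8],"yaw":0},{"hand":1,"slide":[0,0,-4.8],"yaw":0},{"hand":1,"slide":[0,0,-4.8],"yaw":0}]'
python3 - <<'E'
from h import *
st=sense();print(st['tcp_pos']);c=cam('top')
a=np.mean([capture('top').astype(float) for _ in range(3)],0).astype(np.uint8);cv2.imwrite('pics/t4.png',a);g=a.max(2).astype(float)
np.set_printoptions(linewidth=220)
for r in range(254,300,3): print(r,g[r,296:338].astype(int))
E
```

```text
time_s: 7.02
tcp_pos: [0.3978, -0.1498, 0.0945]
ee_rot: [[-1.0, -0.0, 0.002], [-0.0, 1.0, -0.0], [-0.002, -0.0, -1.0]]
wrist_force: [-0.5, -0.1, -3.1]
gripper_width: 0.158
[ 0.39779224 -0.14983958  0.09445566]
254 [ 75 108 240 246 235 230 245 247 247 247 247 247 247 247 247 247 247 247 223 171 172 198 208 246 247 247 247 247 247 247 247 247 247 247 246 222 232 243 247 121  97  97]
257 [ 74 109 237 246 246 246 246 246 246 246 246 246 246 246 246 246 246 246 246 246 246 246 245 245 237 230 228 228 231 225 220 215 173 152 149 158 157 132 119  98  97  97]
260 [ 95  95  86  79  80  80 167 191 188 188 188 187 188 189 190 190 190 190 191 191 191 191 191 191 193 193 192 191 192 192 192 194 217 117  98  98  98  97  97  97  97  97]
263 [ 95  95  96  96  96  87 176 194 188 190 189 188 188 187 185 204 194 215 221 224 222 211 208 200 194 193 192 193 193 194 192 192 197 109  98  97  97  97  97  97  97  96]
266 [ 95  96  96  96  96  84 138 179 188 188 189 142 144 208 220 221 221 221 221 224 222 220 222 223 223 216 195 193 192 190 190 192 200 105  97  98  97  97  96  97  96  96]
269 [ 95  95  96  96
[... 1193 characters left out ...]
 92]
290 [ 94  95  94  95  95  95  83 186 190 186 187 165 164 216 213 206 200 199 199 217 225 219 219 219 221 221 220 204 146 146 146 145 142 133  83  81  78  79  80  86  92  91]
293 [ 95  95  96  99 100  98  89  97 102  98  99  99  99  99  99 100 100  99 100 116 159 149 156 143 130 130 125 123 108  84  90  89  90  91  99  99  99  94  79  87 100  88]
296 [109 107 106 102 100  99  98 103 122 102  86  83  82  82  82  82  82  82  81  82  88  72  78  79  84 122  94 130 133 127 134 135 134 134 136 137 139 140 141 139 140 134]
299 [ 98  99 100 100  86  83  83  83  83  76  78  83  84  84  87  94  95  92 100 102 108 119 136 141 149 152 146 146 139 123 124 125 126 127 128 130 131 132 134 136 140 140]
```

```bash
cat > lat.py <<'E'
from h import *
def edge(l,i0,lo,hi):  # subpixel crossing from interpolation
    pass
def lat(g,rows,zt,c):
    out=[]
    for r in rows:
        l=g[r]
        tl=next(i for i in range(299,308) if l[i]>=135); fl=tl-1+(135-l[tl-1])/(l[tl]-l[tl-1])
        tr=next(i for i in range(334,322,-1) if l[i]>=143); fr=tr+(l[tr]-143)/(l[tr]-l[tr+1])
        bl=next(i for i in range(305,314) if l[i]>=206 or (l[i]>=175 and l[i-1]<150)); bl=next(i for i in range(306,314) if l[i]>174 and l[i+1]>205); 
        sh=min(l[bl-2:bl]); th=(sh+219)/2; k=bl if l[bl-1]<th else bl-1; f1=k-1+(th-l[k-1])/(l[k]-l[k-1])
        br=next(i for i in range(328,315,-1) if l[i]>=207); f2=br+(l[br]-207)/(l[br]-l[br+1])
        Y=lambda u,z:onz(c,(u,r),z)[1]*1e3
        X=onz(c,(315,r),.015)[0]
        out.append([r,X*1e3,Y(fl,.01),Y(fr,.01),Y(f1,zt),Y(f2,zt)])
    return np.array(out)
E
python3 - <<'E'
from lat import *
c=cam('top');g=cv2.imread('pics/t4.png').max(2).astype(float)
o=lat(g,range(271,288),.0188,c);np.set_printoptions(suppress=True,precision=2)
t=(o[:,2]+o[:,3])/2;b=(o[:,4]+o[:,5])/2
print(np.c_[o,t,b,o[:,2]-o[:,3],o[:,4]-o[:,5]]);print(np.mean(o,0),t.mean(),b.mean());print('slopes',[np.degrees(np.polyfit(o[:,1],y,1)[0]) for y in (o[:,2],o[:,3],o[:,4],o[:,5])])
w=.0
E
```

```text
[[ 271.    484.3  -114.14 -186.84 -127.6  -169.59 -150.49 -148.6    72.7
    41.98]
 [ 272.    481.57 -114.45 -186.98 -127.65 -168.98 -150.72 -148.32   72.53
    41.33]
 [ 273.    478.84 -114.53 -187.34 -127.71 -168.69 -150.94 -148.2    72.81
    40.98]
 [ 274.    476.1  -114.58 -187.26 -127.76 -168.38 -150.92 -148.07   72.68
    40.61]
 [ 275.    473.37 -114.73 -187.21 -127.64 -168.29 -150.97 -147.96   72.48
    40.65]
 [ 276.    470.64 -114.69 -187.11 -127.66 -168.32 -150.9  -147.99   72.42
    40.66]
 [ 277.    467.91 -114.61 -187.98 -127.99 -168.48 -151.3  -148.24   73.36
    40.48]
 [ 278.    465.18 -114.56 -188.51 -128.16 -168.44 -151.54 -148.3    73.96
    40.28]
 [ 279.    462.44 -114.52 -188.3  -128.08 -168.36 -151.41 -148.22   73.78
    40.28]
 [ 280.    459.71 -114.4  -187.98 -128.   -168.21 -151.19 -148.11   73.57
    40.22]
 [ 281.    456.98 -114.31 -187.86 -127.89 -168.08 -151.09 -147.99   73.54
    40.19]
 [ 282.    454.25 -114.13 -188.52 -127.75 -168.05 -151.32 -147.9    74.38
    40.29]
 [ 283.    451.52 -113.95 -188.61 -128.07 -168.07 -151.28 -148.07   74.66
    40.  ]
 [ 284.    448.79 -113.9  -188.34 -128.79 -168.07 -151.12 -148.43   74.44
    39.29]
 [ 285.    446.06 -113.83 -188.04 -128.82 -167.92 -150.94 -148.37   74.21
    39.1 ]
 [ 286.    443.33 -113.77 -187.95 -128.73 -167.88 -150.86 -148.31   74.19
    39.14]
 [ 287.    440.6  -113.7  -187.85 -128.65 -167.75 -150.77 -148.2    74.15
    39.1 ]]
[ 279.    462.45 -114.28 -187.8  -128.06 -168.33] -151.04371050287685 -148.1920523746768
slopes [np.float64(-1.1020366867919955), np.float64(1.724829359648432), np.float64(1.511305690657429), np.float64(-1.6085204023483757)]
```

Widths agree with the given sizes (track 73.5 mm, tongue 40.3 mm). The tongue sits about 2.4 mm to +y of the track and bridge centre line. I'll shift, lower, and start in gently while watching the force.

```bash
python3 -m inch '[{"hand":1,"slide":[0,-0.23,0],"yaw":0},{"hand":1,"slide":[0,-0.23,-0.22],"yaw":0},{"hand":1,"slide":[0,-0.23,-0.22],"yaw":0},{"hand":1,"slide":[0.4,-0.23,-0.22],"yaw":0},{"hand":1,"slide":[0.8,-0.23,-0.22],"yaw":0},{"hand":1,"slide":[0.8,-0.23,-0.22],"yaw":0},{"hand":1,"slide":[0.8,-0.23,-0.22],"yaw":0}]'
python3 - <<'E'
from lat import *
c=cam('top');np.set_printoptions(suppress=True,precision=2)
st=sense();print(st['tcp_pos'],st['wrist_force'],st['moment'])
a=np.mean([capture('top').astype(float) for _ in range(2)],0).astype(np.uint8);cv2.imwrite('pics/t5.png',a);g=a.max(2).astype(float)
o=lat(g,range(267,287,2),.0168,c)
t=(o[:,2]+o[:,3])/2;b=(o[:,4]+o[:,5])/2
print(np.c_[o[:,1],t,b,o[:,4]-o[:,5]]);print(t.mean(),b.mean())
E
```

```text
time_s: 8.05
tcp_pos: [0.4053, -0.1522, 0.0915]
ee_rot: [[-1.0, 0.0, -0.0], [0.0, 1.0, 0.0], [0.0, 0.0, -1.0]]
wrist_force: [0.2, 0.2, -3.5]
gripper_width: 0.155
[ 0.41 -0.15  0.09] [ 0.23  0.23 -3.54] [-0.05  0.12 -0.02]
[[ 495.24 -150.51 -150.93   41.05]
 [ 489.77 -150.51 -150.73   40.39]
 [ 484.3  -150.5  -151.15   40.32]
 [ 478.84 -150.92 -150.93   40.24]
 [ 473.37 -150.96 -150.61   40.02]
 [ 467.91 -151.31 -150.51   40.22]
 [ 462.44 -151.41 -150.6    40.79]
 [ 456.98 -151.1  -150.37   40.7 ]
 [ 451.52 -151.27 -150.18   40.73]
 [ 446.06 -150.93 -150.54   40.21]]
-150.94247664038608 -150.65516684856306
```

```bash
python3 -m inch '[{"hand":1,"slide":[0.5,0,0],"yaw":0},{"hand":1,"slide":[1.0,0,0],"yaw":0},{"hand":1,"slide":[1.5,0,0],"yaw":0},{"hand":1,"slide":[2,0,0],"yaw":0},{"hand":1,"slide":[2,0,0],"yaw":0}]'; python3 -m inch '[{"hand":1,"slide":[0.6,0,0],"yaw":0},{"hand":1,"slide":[1.2,0,0],"yaw":0},{"hand":1,"slide":[1.8,0,0],"yaw":0},{"hand":1,"slide":[2.4,0,0],"yaw":0},{"hand":1,"slide":[3,0,0],"yaw":0},{"hand":1,"slide":[3,0,0],"yaw":0}]';python3 -c "
from h import *
print(sense()['moment'])"
```

```text
time_s: 8.78
tcp_pos: [0.4259, -0.1522, 0.0915]
ee_rot: [[-1.0, 0.0, 0.0], [0.0, 1.0, -0.0], [-0.0, -0.0, -1.0]]
wrist_force: [-0.2, -0.0, -2.5]
gripper_width: 0.158
time_s: 9.52
tcp_pos: [0.456, -0.1522, 0.0915]
ee_rot: [[-1.0, 0.0, 0.001], [0.0, 1.0, -0.0], [-0.001, -0.0, -1.0]]
wrist_force: [0.5, -0.3, -3.4]
gripper_width: 0.156
[-0.01000426  0.11382002 -0.02389204]
```

It's sliding freely inside the slot. I'll continue to near home, then go in small steps until contact.

```bash
python3 -m inch '[{"hand":1,"slide":[0.7,0,0],"yaw":0},{"hand":1,"slide":[1.4,0,0],"yaw":0},{"hand":1,"slide":[2.1,0,0],"yaw":0},{"hand":1,"slide":[2.8,0,0],"yaw":0},{"hand":1,"slide":[3.3,0,0],"yaw":0},{"hand":1,"slide":[3.3,0,0],"yaw":0}]'; python3 -m inch '[{"hand":1,"slide":[0.2,0,0],"yaw":0},{"hand":1,"slide":[0.4,0,0],"yaw":0},{"hand":1,"slide":[0.4,0,0],"yaw":0}]'
```

```text
time_s: 10.28
tcp_pos: [0.4888, -0.1522, 0.0915]
ee_rot: [[-1.0, 0.0, 0.0], [0.0, 1.0, 0.0], [-0.0, 0.0, -1.0]]
wrist_force: [-0.6, -0.1, -2.2]
gripper_width: 0.157
time_s: 10.65
tcp_pos: [0.4912, -0.1523, 0.0914]
ee_rot: [[-1.0, 0.0, -0.003], [0.0, 1.0, 0.0], [0.003, 0.0, -1.0]]
wrist_force: [-3.4, 0.1, -0.6]
gripper_width: 0.16
```

Contact starts at x ≈ 0.491, close to the expected 0.495. I'll seat it with a bit more push.

```bash
python3 -m inch '[{"hand":1,"slide":[0.1,0,0],"yaw":0},{"hand":1,"slide":[0.2,0,0],"yaw":0},{"hand":1,"slide":[0.2,0,0],"yaw":0}]';python3 -m inch '[{"hand":1,"slide":[0.1,0,-0.1],"yaw":0},{"hand":1,"slide":[0.2,0,-0.1],"yaw":0},{"hand":1,"slide":[0.2,0,-0.1],"yaw":0}]'
```

```text
time_s: 11.02
tcp_pos: [0.4915, -0.1523, 0.0913]
ee_rot: [[-1.0, 0.001, -0.007], [0.001, 1.0, 0.0], [0.007, 0.0, -1.0]]
wrist_force: [-7.4, 1.4, 3.6]
gripper_width: 0.155
time_s: 11.4
tcp_pos: [0.4917, -0.1523, 0.0913]
ee_rot: [[-1.0, 0.001, -0.011], [0.001, 1.0, 0.0], [0.011, 0.0, -1.0]]
wrist_force: [-14.1, 3.6, 15.8]
gripper_width: 0.157
```

Firm stop (14 N forward, 16 N down). I'll relax the push, release, rise and look.

```bash
python3 -m inch '[{"hand":1,"slide":[-0.3,0,0.1],"yaw":0},{"hand":1,"slide":[-0.3,0,0.1],"yaw":0},{"hand":0.6,"slide":[-0.3,0,0.1],"yaw":0},{"hand":0.6,"slide":[-0.3,0,0.1],"yaw":0},{"hand":0.6,"slide":[-0.3,0,0.1],"yaw":0},{"hand":0.6,"slide":[-0.3,0,0.1],"yaw":0},{"hand":0.6,"slide":[-0.3,0,0.1],"yaw":0}]';python3 -m inch '[{"hand":0.6,"slide":[0,0,5],"yaw":0},{"hand":0.5,"slide":[0,0,10],"yaw":0},{"hand":0.5,"slide":[-4,0,13],"yaw":0},{"hand":0.5,"slide":[-4,0,13],"yaw":0},{"hand":0.5,"slide":[-4,0,13],"yaw":0}]'
python3 - <<'E'
from h import *
st=sense();w=capture('wrist');b=capture('side');cv2.imwrite('pics/w6.png',w);cv2.imwrite('pics/s6.png',b);cv2.imwrite('pics/v6.png',np.hstack([w,cv2.resize(b[150:230,275:335],(288,384),interpolation=2)]))
np.savez('w6',p=st['tcp_pos'],R=st['ee_rot'])
E
```

```text
time_s: 12.28
tcp_pos: [0.4936, -0.1522, 0.0916]
ee_rot: [[-1.0, 0.0, 0.0], [0.0, 1.0, -0.0], [-0.0, -0.0, -1.0]]
wrist_force: [0.6, 0.7, 0.1]
gripper_width: 0.4
time_s: 12.9
tcp_pos: [0.4534, -0.1522, 0.2214]
ee_rot: [[-1.0, 0.0, 0.0], [0.0, 1.0, 0.0], [-0.0, 0.0, -1.0]]
wrist_force: [0.7, -0.6, -0.2]
gripper_width: 0.499
```

View pics/v6.png

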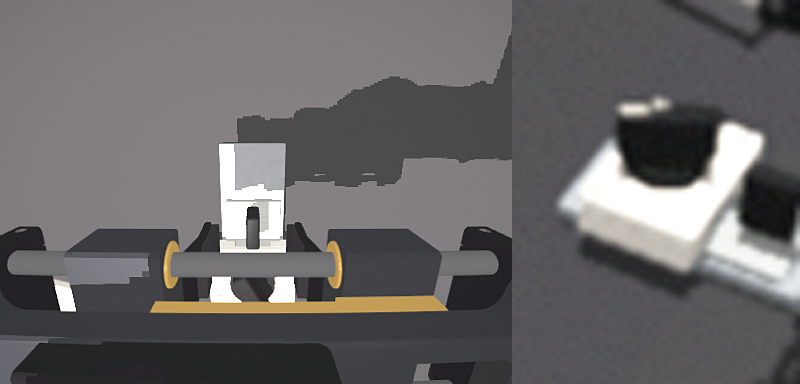

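The blade stands in the slot with its tail near the bridge face. I'll measure the gap from the tail's back edge and the bridge's front edge.

```bash
python3 - <<'E'
from h import *
d=np.load('w6.npz');c=cam('wrist',dict(tcp_pos=d['p'],ee_rot=d['R']));g=cv2.imread('pics/w6.png').max(2)
for cc in(228,235,240,266,272,278):print(cc,list(zip(range(192,256),g[192:256,cc].tolist()))[0][0],g[192:256,cc].tolist())
for z,rs in((.016,(196,198,200,202,238,240)),(.01,(240,244)),(.038,(246,248,250))):
  for r in rs:print(z,r,onz(c,(272,r),z).round(4))
w=cv2.imread('pics/w6.png');s=cv2.imread('pics/s6.png')
cv2.imwrite('pics/v7.png',np.hstack([cv2.resize(w[190:255,215:290],(390,338),interpolation=0),cv2.resize(s[175:220,300:352],(390,338),interpolation=0)]))
E
```

```text
228 192 [255, 255, 255, 255, 255, 255, 255, 166, 165, 202, 255, 255, 255, 255, 255, 255, 255, 255, 255, 255, 255, 255, 255, 255, 255, 255, 255, 255, 255, 255, 255, 255, 255, 255, 255, 255, 255, 255, 255, 255, 255, 255, 255, 255, 255, 255, 255, 182, 194, 228, 239, 236, 236, 234, 249, 236, 236, 253, 255, 255, 218, 86, 107, 109]
235 192 [255, 255, 255, 255, 255, 255, 255, 255, 153, 203, 255, 255, 255, 255, 255, 255, 255, 255, 255, 255, 255, 255, 255, 255, 255, 255, 255, 255, 255, 255, 255, 255, 255, 255, 255, 255, 255, 255, 255, 255, 255, 255, 255, 255, 255, 255, 255, 182, 196, 165, 167, 168, 166, 174, 227, 243, 239, 252, 255, 255, 221, 86, 106, 110]
240 192 [255, 255, 255, 255, 255, 255, 255, 255, 154, 205, 255, 255, 255, 255, 255, 255, 255, 255, 255, 255, 255, 255, 255, 255, 255, 255, 255, 255, 255, 255, 255, 255, 255, 255, 255, 255, 255, 255, 255, 255, 255, 255, 255, 255, 255, 255, 255, 181, 202, 203, 204, 204, 202, 202, 226, 241, 237, 251, 255, 255, 221, 86, 105, 111]
266 192 [255, 255, 254, 254, 255, 255, 255, 163, 170, 183, 203, 196, 197, 201, 201, 202, 203, 203, 200, 201, 202, 20
[... 561 characters left out ...]
4, 254, 254, 255, 255, 255, 149, 220, 255, 255, 255, 255, 255, 255, 255, 255, 255, 255, 255, 255, 255, 255, 255, 255, 255, 255, 255, 255, 255, 255, 255, 255, 255, 255, 255, 255, 255, 255, 255, 255, 255, 255, 255, 255, 255, 180, 194, 229, 241, 238, 238, 237, 251, 241, 241, 255, 255, 255, 221, 84, 105, 110]
0.016 196 [ 0.4619 -0.13    0.016 ]
0.016 198 [ 0.4643 -0.13    0.016 ]
0.016 200 [ 0.4667 -0.1299  0.016 ]
0.016 202 [ 0.469  -0.1299  0.016 ]
0.016 238 [ 0.5138 -0.1289  0.016 ]
0.016 240 [ 0.5164 -0.1289  0.016 ]
0.01 240 [ 0.5192 -0.1284  0.01  ]
0.01 244 [ 0.5245 -0.1283  0.01  ]
0.038 246 [ 0.5134 -0.1305  0.038 ]
0.038 248 [ 0.5158 -0.1304  0.038 ]
0.038 250 [ 0.5183 -0.1304  0.038 ]
```

View pics/v7.png

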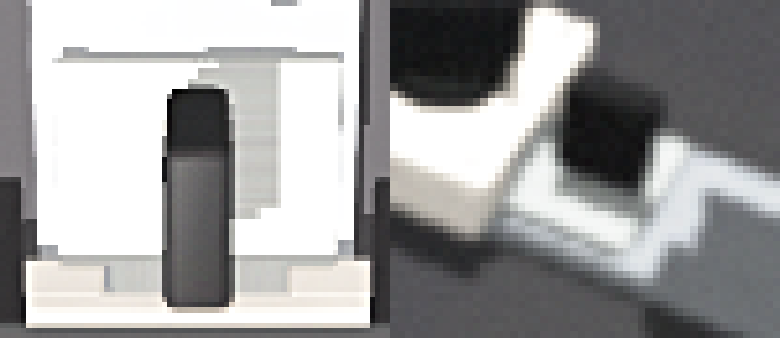

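The wrist crop (left) shows the tail front (row 239) directly against the cream bridge face, the tongue going into the slot, and no track visible between them. The side crop (right) agrees. Next I'll go above the knob, turned along the bar.

```bash
python3 -m inch '[{"hand":0.2,"slide":[5,0,1],"yaw":0.15},{"hand":0.2,"slide":[9,0,1],"yaw":0.3},{"hand":0.2,"slide":[10.7,0,1],"yaw":0.45},{"hand":0.2,"slide":[10.7,0,1],"yaw":0.5},{"hand":0.2,"slide":[10.7,0,1],"yaw":0.5},{"hand":0.2,"slide":[10.7,0,1],"yaw":0.5}]'
python3 - <<'E'
from h import *
st=sense();print(st['tcp_pos']);w=capture('wrist');cv2.imwrite('pics/w8.png',w)
np.savez('w8',p=st['tcp_pos'],R=st['ee_rot']);cv2.imwrite('pics/v8.png',cv2.resize(w[120:280,170:340],None,fx=4,fy=3.7,interpolation=0))
E
```

```text
time_s: 13.75
tcp_pos: [0.5603, -0.1522, 0.2307]
ee_rot: [[-0.878, -0.479, -0.002], [-0.479, 0.878, 0.0], [0.001, 0.001, -1.0]]
wrist_force: [0.0, -0.3, -1.0]
gripper_width: 0.797
[ 0.56032533 -0.15220708  0.23065979]
```

View pics/v8.png

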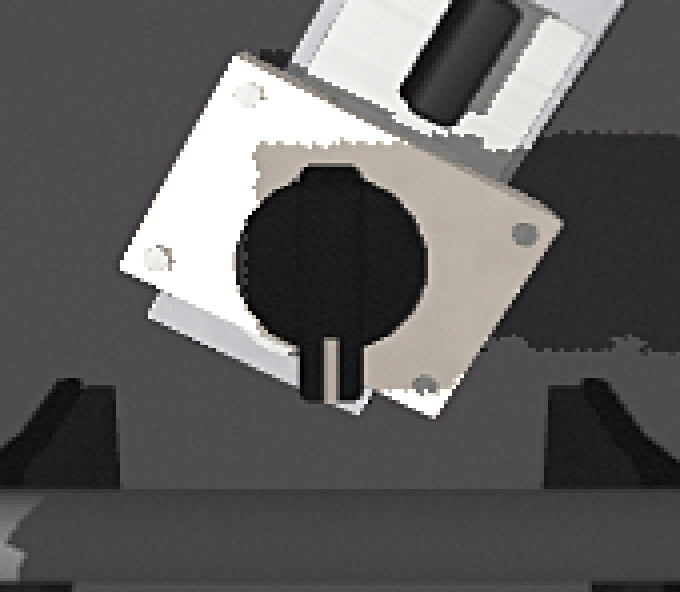

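The bar looks nearly upright in the picture: its top end is at (330,165) and its white-marked end at (330,400) in the crop. A grey band lies between the tail and the bridge edge, so I'll check in numbers whether it is a gap or a shadow.

```bash
python3 - <<'E'
from h import *
d=np.load('w8.npz');c=cam('wrist',dict(tcp_pos=d['p'],ee_rot=d['R']));w=cv2.imread('pics/w8.png');g=w.max(2)
O=lambda u,v:(170+u/4,120+v/3.7)
for nm,uv,z in(('bandtop L',(305,72),.016),('bandtop R',(450,128),.016),('bandtop L',(305,72),.01),('bridge edge L',(240,55),.038),('bridge edge mid',(420,140),.038),('bridge edge R',(560,220),.038),('bar end back',(330,168),.076),('bar end mark',(330,400),.076),('bar sideL',(300,380),.076),('bar sideR',(362,380),.076),('bridge rear L',(122,270),.038),('bridge rear R',(435,415),.038)):
  print(nm,onz(c,O(*uv),z).round(4))
K=d['R']
# predicted pixels: fin edges
print('cols of band profile');
for cc in(250,262,275):print(cc,w[132:165,cc].tolist()[::2])
for face in(.514,.518,.522):
  print(face,[np.round((np.array(proj(c,(face,y,z)))-[170,120])*[4,3.7]) for y,z in((-.13,.016),(-.17,.016),(-.13,.038),(-.17,.038))])
E
```

```text
bandtop L [ 0.5157 -0.1834  0.016 ]
bandtop R [ 0.5108 -0.1398  0.016 ]
bandtop L [ 0.5161 -0.1834  0.01  ]
bridge edge L [ 0.518  -0.2006  0.038 ]
bridge edge mid [ 0.5163 -0.1484  0.038 ]
bridge edge R [ 0.5184 -0.104   0.038 ]
bar end back [ 0.5292 -0.1683  0.076 ]
bar end mark [ 0.5831 -0.1388  0.076 ]
bar sideL [ 0.5817 -0.1479  0.076 ]
bar sideR [ 0.5745 -0.1347  0.076 ]
bridge rear L [ 0.588  -0.2003  0.038 ]
bridge rear R [ 0.587  -0.1028  0.038 ]
cols of band profile
250 [[241, 245, 244], [234, 237, 236], [234, 238, 238], [238, 241, 240], [246, 250, 249], [108, 110, 109], [106, 109, 108], [116, 126, 135], [255, 255, 255], [255, 255, 255], [255, 255, 255], [254, 255, 255], [255, 255, 255], [255, 255, 255], [158, 171, 179], [168, 177, 187], [95, 100, 104]]
262 [[234, 237, 236], [232, 235, 235], [233, 237, 237], [229, 233, 231], [229, 232, 233], [230, 233, 232], [234, 237, 237], [244, 248, 248], [108, 109, 111], [124, 127, 126], [115, 120, 124], [255, 255, 255], [255, 255, 255], [255, 255, 255], [166, 175, 185], [170, 179, 188], [168, 178, 187]]
275 [[200, 204, 204], [12, 10, 12], [17, 16, 18], [25, 25, 25], [27, 24, 24], [39, 37, 40], [51, 52, 53], [62, 61, 62], [67, 65, 66], [27, 26, 26], [253, 255, 255], [233, 237, 238], [112, 113, 114], [122, 124, 124], [147, 157, 165], [170, 179, 188], [166, 178, 185]]
0.514 [array([474., 152.]), array([350.,  89.]), array([485., 164.]), array([352.,  96.])]
0.518 [array([467., 164.]), array([343., 101.]), array([477., 176.]), array([345., 108.])]
0.522 [array([460., 175.]), array([337., 112.]), array([470., 188.]), array([337., 121.])]
```

The band has the fin shadow's neutral grey, not the track's blue-grey, so it is the bridge's shadow on the tail. In the same camera, the tail's back edge plus 50 mm gives 0.518 against a face at 0.5175: home. Knob: centre about (0.557, -0.1525), bar angle 28.7° and length 61 mm, all as given. I'll descend and grip it.

```bash
python3 -m inch '[{"hand":0.2,"slide":[-0.3,0,-4],"yaw":0},{"hand":0.2,"slide":[-0.3,0,-8],"yaw":0},{"hand":0.3,"slide":[-0.3,0,-11],"yaw":0},{"hand":0.5,"slide":[-0.3,0,-11.1],"yaw":0},{"hand":1,"slide":[-0.3,0,-11.1],"yaw":0},{"hand":1,"slide":[-0.3,0,-11.1],"yaw":0},{"hand":1,"slide":[-0.3,0,-11.1],"yaw":0},{"hand":1,"slide":[-0.3,0,-11.1],"yaw":0},{"hand":1,"slide":[-0.3,0,-11.1],"yaw":0},{"hand":1,"slide":[-0.3,0,-11.1],"yaw":0}]';python3 -m inch '[{"hand":1,"slide":[0,0,0],"yaw":0},{"hand":1,"slide":[0,0,0],"yaw":0},{"hand":1,"slide":[0,0,0],"yaw":0},{"hand":1,"slide":[0,0,0],"yaw":0}]'
```

```text
time_s: 15.05
tcp_pos: [0.5582, -0.1532, 0.1213]
ee_rot: [[-0.877, -0.48, 0.002], [-0.48, 0.877, -0.001], [-0.001, -0.002, -1.0]]
wrist_force: [1.5, -5.5, -0.2]
gripper_width: 0.18
time_s: 15.55
tcp_pos: [0.5582, -0.1532, 0.1212]
ee_rot: [[-0.878, -0.48, 0.002], [-0.48, 0.878, -0.001], [-0.001, -0.002, -1.0]]
wrist_force: [1.9, -4.4, 0.1]
gripper_width: 0.182
```

The bar is gripped (15.8 mm). Turning clockwise.

```bash
python3 -m inch '[{"hand":1,"slide":[0,-0.08,0],"yaw":-0.12},{"hand":1,"slide":[0,-0.08,0],"yaw":-0.24},{"hand":1,"slide":[0,-0.08,0],"yaw":-0.36},{"hand":1,"slide":[0,-0.08,0],"yaw":-0.48},{"hand":1,"slide":[0,-0.08,0],"yaw":-0.6},{"hand":1,"slide":[0,-0.08,0],"yaw":-0.6}]';python3 -m inch '[{"hand":1,"slide":[0,0,0],"yaw":-0.12},{"hand":1,"slide":[0,0,0],"yaw":-0.24},{"hand":1,"slide":[0,0,0],"yaw":-0.36},{"hand":1,"slide":[0,0,0],"yaw":-0.42},{"hand":1,"slide":[0,0,0],"yaw":-0.42},{"hand":1,"slide":[0,0,0],"yaw":-0.42}]'; python3 -c "
from h import *
s=sense();R=np.array(s['ee_rot']);print(np.arctan2(R[1,1],R[0,1])-np.pi/2,s['moment'],s['wrist_force'])"
```

```text
time_s: 16.3
tcp_pos: [0.558, -0.1526, 0.1212]
ee_rot: [[-0.995, 0.099, 0.002], [0.099, 0.995, 0.0], [-0.002, 0.001, -1.0]]
wrist_force: [-0.1, 2.5, 3.1]
gripper_width: 0.179
time_s: 17.05
tcp_pos: [0.5582, -0.1518, 0.1212]
ee_rot: [[-0.869, 0.494, 0.002], [0.494, 0.869, 0.001], [-0.002, 0.002, -1.0]]
wrist_force: [-0.1, 6.1, 4.0]
gripper_width: 0.181
-0.5171359464577858 [ 1.86898581 -0.13712598  0.09542015] [-0.1322606   6.08834023  3.9841832 ]
```

Turned to 1.02 rad with a small reaction. I'll open, rise and retreat, then check.

```bash
python3 -m inch '[{"hand":0.6,"slide":[0,0,0],"yaw":0},{"hand":0.4,"slide":[0,0,0],"yaw":0},{"hand":0.4,"slide":[0,0,0],"yaw":0},{"hand":0.4,"slide":[0,0,0],"yaw":0},{"hand":0.4,"slide":[0,0,0],"yaw":0},{"hand":0.4,"slide":[0,0,5],"yaw":0},{"hand":0.4,"slide":[0,0,10],"yaw":0},{"hand":0.4,"slide":[-3,0,13],"yaw":0.25},{"hand":0.4,"slide":[-6,0,13],"yaw":0.47},{"hand":0.4,"slide":[-6,0,13],"yaw":0.47}]';python3 -m inch '[{"hand":0.4,"slide":[0,0,0],"yaw":0},{"hand":0.4,"slide":[0,0,0],"yaw":0}]'
python3 - <<'E'
from h import *
st=sense();w=capture('wrist');cv2.imwrite('pics/w9.png',w);t=capture('top');s=capture('side');cv2.imwrite('pics/t9.png',t)
np.savez('w9',p=st['tcp_pos'],R=st['ee_rot']);cv2.imwrite('pics/v9.png',np.hstack([cv2.resize(w[130:290,160:340],(440,391),interpolation=0),cv2.resize(s[150:230,280:353],(356,391),interpolation=0)]))
E
```

```text
time_s: 18.3
tcp_pos: [0.4953, -0.1531, 0.2514]
ee_rot: [[-0.999, 0.047, 0.001], [0.047, 0.999, 0.0], [-0.001, 0.001, -1.0]]
wrist_force: [0.7, 0.9, 0.5]
gripper_width: 0.601
time_s: 18.55
tcp_pos: [0.4976, -0.153, 0.2504]
ee_rot: [[-0.999, 0.052, -0.0], [0.052, 0.999, 0.0], [0.0, 0.0, -1.0]]
wrist_force: [-0.6, 1.1, 0.4]
gripper_width: 0.599
```

View pics/v9.png

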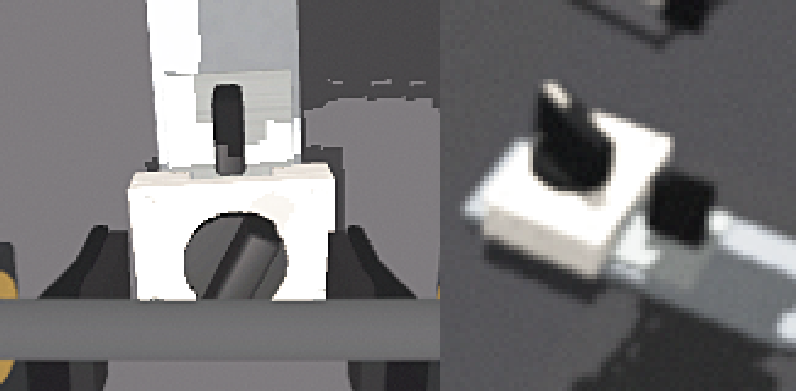

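The wrist crop (left) shows the knob bar turned clockwise, running from (262,240) to the lower left, and the tail still against the bridge face at row ~170. I'll put numbers on both.

```bash
python3 - <<'E'
from h import *
d=np.load('w9.npz');c=cam('wrist',dict(tcp_pos=d['p'],ee_rot=d['R']));w=cv2.imread('pics/w9.png');g=w.max(2)
sx,sy=440/180,391/160;O=lambda u,v:(160+u/sx,130+v/sy)
a,b=onz(c,O(243,234),.076),onz(c,O(206,294),.076);a2,b2=onz(c,O(280,238),.076),onz(c,O(240,298),.076)
for p,q in((a,b),(a2,b2)):print('bar angle rad',np.arctan2(q[1]-p[1],q[0]-p[0]))
for nm,uv,z in(('tail back',(177,73),.016),('tail back R',(275,70),.016),('tail front',(175,166),.016),('tail front R',(285,166),.016),('bridge top edge L',(140,184),.038),('bridge top edge R',(325,178),.038)):print(nm,onz(c,O(*uv),z).round(4))
t=cv2.imread('pics/t9.png');ct=cam('top')
t0=cv2.imread('pics/top0.png')
for nm,(x0,y0,x1,y1) in dict(obj=(240,150,265,176),dish=(80,212,124,255),box=(378,195,456,250)).items():
  print(nm,np.abs(t[y0:y1,x0:x1].astype(int)-t0[y0:y1,x0:x1]).mean())
cv2.imwrite('pics/v10.png',cv2.resize(t[215:315,270:360],(540,600),interpolation=2))
E
```

```text
bar angle rad -0.5663072345674544
bar angle rad -0.5887554567276582
tail back [ 0.4679 -0.1757  0.016 ]
tail back R [ 0.4688 -0.1276  0.016 ]
tail front [ 0.5153 -0.1801  0.016 ]
tail front R [ 0.5182 -0.124   0.016 ]
bridge top edge L [ 0.5172 -0.1954  0.038 ]
bridge top edge R [ 0.5186 -0.1067  0.038 ]
obj 1.2323076923076923
dish 0.983615221987315
box 0.7986013986013986
```

View pics/v10.png

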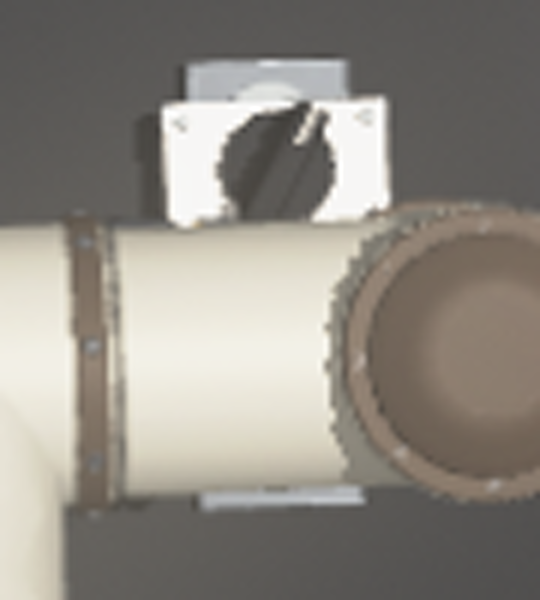

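The tongue tip now shows about 10 mm beyond the bridge's rear, as it must when home (80 mm tongue, 70 mm bridge). The knob mark has turned clockwise and holds with the gripper clear. Handing in.

```bash
python3 -c "
from station import finish_job;print(finish_job())"
```

```text
the job is handed in; nothing more can be done
None
```

The blade is in the clamp with its shoulders against the bridge, the knob is turned past its detent, and the job was handed in at about 19 s of the 58 s allowed. `finish_job` gave no verdict.

**What I did:** I gripped the blade by its fin and carried it to the track. I shifted it 2.3 mm sideways to centre it on the slot, then slid it in flat until it met a firm stop (about 14 N). After letting go, I gripped the knob bar, turned it about 1.02 rad clockwise, released it and backed away.

**Last checks:**
- **Blade seating:** the shoulders measure x ≈ 0.518 m (tail's back edge plus 50 mm), against the bridge face at 0.517–0.519 m. The tongue tip shows beyond the bridge's rear; I judged that by eye as about 10 mm.
- **Knob:** with the gripper clear, the bar stays clockwise at about -0.57 rad from the clamp's axis, about 1.07 rad of turn from the start. The resting angle should be 0.97. I put the difference down to rough pixel picking; either way it is well past the 0.5 crest.
- **Bystanders:** the objective, dish stack and slide box look unchanged in the top camera.

**Disagreements:**
- **Camera positions:** the top and wrist cameras put the clamp 2–5 mm apart, so I relied on measurements within one picture and on the contact force.
- **Direct view of the shoulders:** the tail's front edge read 0.515–0.518 m, up to 2 mm short of the face on one side. I took that as pixel noise.

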